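# Charged battery from the charger to the video light

## Robot

A 6-joint arm with a two-finger parallel gripper is mounted at the origin on the work surface. World frame = base frame: x ahead of the robot, y to its left, z up, the work surface at z = 0. Lengths are in mm, angles in rad, forces in N, time in s.
With the tool pointing down it reaches from about 275 to 750 mm from the base axis. Payload 10.2 kg.
Tool frame: the origin (TCP) lies between the finger pads; the fingertips stand 17 mm ahead of it and the grasp point (between the pads) lies 2 mm behind it; z points along the fingers, y is the line along which they close (so a half turn about z gives the same grasp; the last joint's range is limited). The gripper opens to 85 mm and grips with 20 to 120 N. Pads are 22 mm wide; open, the fingers measure 114 mm over their backs; the gripper's body (76 mm by 85 mm) begins 54 mm behind the grasp point. The pads swing forward as they close: fully open they stand 13 mm farther back than shut.
Start: joints at [-1.387, 0.313, 1.498, -0, 1.331, -0.223], TCP at [207.716, -482.167, 248.294] pointing down, gripper open.
Joint ranges: [-2.94, 2.94], [-0.97, 2.17], [0.19, 2.56], [-1.23, 4.37], [0.02, 3.11], [-2.88, 2.88]. Speed limits (rad/s): [2.39, 2.39, 3.01, 3.14, 3.14, 3.14].

## Interface

Orientations are given as a unit quaternion [w, x, y, z].
In Python, from rig import * gives the robot as it stands.
- The arm moves only by the tool step_arm, never from a script. Its argument "commands" is text: rows parted by semicolons, each of 7 numbers parted by spaces: the opening, from 0 (shut) to 1 (fully open), then the shift along the tool's x, y, z in cm, then the turn, a rotation vector about the tool's x, y, z in rad. In form: hand x y z rx ry rz; .... A call has 1 to 20 rows; each row is the pose to reach, as a shift and turn from the pose commanded when the call began, along the tool's axes at that moment; what a row does not reach only later rows make up. A row lasts 1/12 s, in which the tool goes at most 41.7 mm and 7.16 degrees, less where a joint would pass 70% of its speed; a pose out of reach is approached as far as the arm can. A call with a gripper value outside its range is refused whole. The fingers move at their own pace and stop on an object; "newtons" is the grip in N (left out, the last holds). Time passes only in rows, so rows that repeat a pose let the fingers close. It gives the time, the measured TCP pose, the force, the opening and the grip force at its end, in the units of the state.
- sense(): the state, without advancing time (a new reading comes with each control period).
- capture(name): name is "scene" or "top" or "wrist"; returns the picture (384x512x3 uint8, red, green, blue); there is no depth.
- camera_model(name): a dict with "mtx" (3x3 intrinsics, pixels), "eye" and "rotation" of the camera in the world. Camera axes: x right, y down, z forward; pixel columns grow to the right and rows downward; lengths in mm; the calibration is good to about 2 mm. A picture is of the moment at which its call begins: read the wrist's pose just before it. camera_model takes no time and is no camera call; for the wrist camera it gives the pose at the moment of the call.
- finish_job(): hands the job in; it is judged then, once.
Trained networks look in the newest picture that a camera, given by its name, has taken for a name from the list of things; names that differ only in an ending like _2 or _b are one class to them, and where a whole thing is asked for, a point or a joint stands for the part that bears it (a point fixed in the world has none). Each returns a list of dicts, best first, with "score" (0 to 1); they miss things now and then, are a little off and sometimes report something else, mostly with a low value. They report only what shows in the picture. A call takes as long as a camera call. They do not tell look-alikes from the thing itself.
- search_frame(camera, label): "rect" ([centre column, centre row, width, height] in pixels, round what is visible of it).
- trace(camera, label): "mask" (384x512 bool, what is visible of it) and "rect" ([centre column, centre row, width, height] in pixels, round what is visible of it).
- spot_point(camera, label): "xy" ([column, row] in pixels: a listed point, or the origin of a listed thing).
The state is a dict: "time_s": time; "joints": joint angles; "dq": joint speeds; "tau": joint torques, N m; "eef_pos": TCP position; "ee_rot": TCP orientation; "force": force on the tool from outside, world axes, zero at the start; "wrist_torque": the same for the moment, N m; "grip_width": opening from 0.0 (shut) to 1.0 (fully open); "grip_force": force on a finger pad.
Only numpy, scipy, OpenCV 4.12 (cv2) and the standard library are available. Lean on these libraries where they do the work, as an engineer would, in place of code of your own. Each camera call takes 0.05 s, during which the arm holds its last target. There are 200 camera calls.

## Task

The tall battery pack on the twin charger is charged: press its release tab so that it springs free, slide it off the charger, and slide it onto the shoe on the back of the video light until the catch clicks up behind it and it is fully home. Feel your way and do not force the pack, tabs or equipment, leave the low pack clicked into the charger, do not disturb the remote controls and the phone, and let go at the end.

Things in the scene. Friction and masses are not known exactly. Their poses are not given: they have to be found in the camera images.
- pack_mid (a point): Centre (30 mm above the underside) of the tall grey pack to be moved: 72 mm long (x), body 40 wide (y), 60 tall, 0.2 to 0.4 kg. Lowest 4.5 mm: two runners 70 mm long, 50 mm over both (5 mm out from the body's sides), that go under a shoe's lips, and between them a strike bar, only across the trailing 4 mm. x = the way it slides in. Starts latched in either charger bay. Grip across y, half-way up.
- spare_mid (a point): Centre (17 mm above the underside) of the low pack, same plan but 34 mm tall, latched in the charger's other bay; it must stay latched there.
- charger: Twin charger, dark flat case 205 mm wide (y), 140 deep, 30 tall, screwed to the table; origin on the table midway between its two seats, x the way packs slide in. On top two equal shoes at y = +50 and -50 mm, decks 44 mm above the table. Each shoe is like the light's (see light_seat, light_mouth, light_stop, light_catch).
- left_seat (a point): Left bay of the charger (y +50 mm): point on its deck under the centre of a fully home pack; x is the way in, z up.
- right_seat (a point): Right bay of the charger (y -50 mm): the same point and axes.
- left_tab (a point): Top of the left bay's ribbed steel release tab (36 mm long in x, 24 wide), 72 mm before the seat and 1.4 mm below the deck, clear above and below. Pressed straight down it lowers the catch; the plunger then drives the pack 12 to 20 mm out towards the tab, past the catch. It then lies free in the rails and can be lifted once it is 62 mm or more from home.
- right_tab (a point): The same for the right bay.
- left_catch (a joint): Left bay's catch and tab, m pressed: 0 up (latched), 0.0035 nose level with the deck, 0.006 hard stop. Spring 1.8 N at 0 rising to 3.9 N at the bottom, 1 to 2 N more while a pack leans on it. A pack is free from about 0.004.
- right_catch (a joint): The same for the right bay.
- light: LED video light: dark panel 190 mm wide (y) x 150 x 28 lying face down in a yoke on a steel foot bolted to the table, ribbed back upwards with one empty shoe; origin on the table under the seat, x the way in. Shoe deck 56 mm above the table. Yoke arms and knobs, at y = +-100 to 116 mm, stay below 56 mm.
- light_seat (a point): Point on the deck of the light's shoe under the centre of a fully home pack; x is the way in, z up. A pack latched there has pack_mid 30 mm above it and 0 to 0.8 mm before it (play). At both sides of the seat walls (inner faces 52 mm apart) and lips over the runners (underside 6, top 9 mm above the deck, 43 mm apart) guide the pack.
- light_mouth (a point): Mouth of the lips, 25 mm before light_seat, 8 mm above the deck: the lips flare up at first. From here outwards the shoe is open above and its side walls spread like a funnel, from 52 mm apart to 66 mm at 54 mm before the seat, so a pack can be laid there on the deck, its leading end short of the mouth, and then slid in. The deck's edge, 52 mm before the seat, slopes down.
- light_stop (a point): Face of the shoe's end block (26 mm tall), a hard stop 36 mm beyond light_seat, 15 mm above the deck. A sprung plunger in it stands out 12 mm and pushes an entering pack back with 4.5 N, rising to 7.5 N when home: a pack that has not clicked comes back out. Sliding home takes up to about 13 N before the stop.
- light_catch (a joint): The light's catch, m pressed: 0 up, pushed to 0.0035 by the pack's strike bar over the last 12 mm of the way, back to 0 with a click when the pack is home. A steel nose 20 mm wide standing 3.5 mm above the deck, its latching face 36.8 mm before light_seat, sloped outside so that the strike bar rides it down; it passes freely between the runners. Springs as left_catch.
- remote_a: Loose remote control 165 x 46 x 19 mm lying beyond the phone, between charger and light; leave alone.
- remote_b: Loose remote control, same size, at the robot's right; leave alone.
- remote_c: Loose remote control, same size, at the robot's left; leave alone.
- phone: Loose phone 150 x 72 x 9 mm lying between charger and light; leave alone.
There are look-alikes about, which are no part of the job. What is shaped like the part that bears pack_mid but pink or purple is not meant.

How it is judged (in metres and radians):
On the way, in this order (a step that is already met when the one before it is completed fails the run):
1. the tall pack has sprung free of its catch, still in the charger's rails (distance of pack_mid from where it was at the start of the episode between 0.0045 and 0.03 m), for 0.1 s.
2. the tall pack is clear of the charger (distance between pack_mid and left_seat above 0.1 m and distance between pack_mid and right_seat above 0.1 m), for 0.1 s.
At the end, for the whole second after the job is handed in: The tall pack is home in the light's shoe (within 2.5 mm along the slide, 3 mm sideways, 28 to 32.5 mm centre height over the deck, upright), the light's catch up behind it (pressed under 1 mm); the low pack still latched in the charger (moved under 4 mm), both charger tabs released (x of pack_mid in the frame of light_seat between -0.0025 and 0.002 m and y of pack_mid in the frame of light_seat between -0.003 and 0.003 m and z of pack_mid in the frame of light_seat between 0.028 and 0.0325 m and value of joint light_catch below 0.001 m and angle between pack_mid's own z axis and vertical below 0.06 rad and distance of spare_mid from where it was at the start of the episode below 0.004 m and value of joint each of left_catch, right_catch below 0.004 m); the robot touches nothing.
It fails at once if the low pack is released or moved more than 4 mm (distance of spare_mid from where it was at the start of the episode above 0.004 m).
It fails at once if the pack and the light are forced together with more than 34 N (contact force between pack and light above 34 N).
It fails at once if the pack and the charger are forced against each other with more than 34 N (contact force between pack and charger above 34 N).
It fails at once if the robot presses a tab, the charger or the light with more than 34 N (contact force between the arm and charger above 34 N or contact force between the arm and light above 34 N).
It fails at once if a remote control or the phone is pushed away (more than 15 mm) (distance of any of remote_a, remote_b, remote_c, phone from where it was at the start of the episode above 0.015 m).
It also fails if it takes over 67 s, if anything falls off the work surface, if the arm or the gripper's body presses on something with over 40 N, if the wrist force passes 120 N, or if a joint passes its speed limit or range.

## Working session

There is one attempt and no reset: what is moved stays moved. The work goes in short steps, Python scripts to look and compute and a tool call to move; the robot and the scene stay as the last step left them, time stands still between calls to the robot, and variables do not carry over. Pictures are saved under pics/ and viewed, at most 11 in all, crops included, and the job is handed in when it is done.

Besides the shell and the picture viewer there is one more tool, called after ">>>" as a command line: name --argument value ..., lists and objects as JSON in quotes. step_arm: Moves the arm, as the interface text tells. Its arguments: {"type":"object","properties":{"commands":{"type":"string"},"newtons":{"type":"number"}},"required":["commands"]}

```bash
mkdir -p pics
cat > h.py <<'E'
from rig import *
import numpy as np, cv2
def ray(cam,uv,z):
    m=camera_model(cam);K=np.array(m['mtx']);R=np.array(m['rotation']);e=np.array(m['eye'])
    d=R@np.linalg.inv(K)@np.array([uv[0],uv[1],1.]); return e+d*(z-e[2])/d[2]
def save(cam,n):
    im=capture(cam);cv2.imwrite('pics/'+n,im[:,:,::-1]);return im
E
python3 - <<'E'
from h import *
a=save('scene','a_s.png');b=save('top','a_t.png')
cv2.imwrite('pics/a.png',np.vstack([a,b])[:,:,::-1])
for c in('scene','top'):
    m=camera_model(c);print(c,np.round(m['eye']),np.round(m['rotation'],2).tolist(),m['mtx'][0][0])
Z=dict(pack_mid=74,spare_mid=61,left_seat=44,right_seat=44,left_tab=42.6,right_tab=42.6,light_seat=56,light_mouth=64,light_stop=71,charger=0,light=0,phone=0)
for n,z in Z.items():
  for c in('scene','top'):
    print(n,c,[(round(r['score'],2),np.round(r['xy']).tolist(),np.round(ray(c,r['xy'],z)[:2]).tolist()) for r in spot_point(c,n)[:3]])
print(sense())
E
```

```text
scene [ 883. -399.  882.] [-0.3, 0.9, 0.3, -0.1] 359.7911984508752
top [ 344.   77. 1419.] [-0.04, 0.71, -0.7, 0.06] 441.2067590562685Traceback (most recent call last):
  File "<stdin>", line 9, in <module>
  File "h.py", line 5, in ray
    d=R@np.linalg.inv(K)@np.array([uv[0],uv[1],1.]); return e+d*(z-e[2])/d[2]
      ~^~~~~~~~~~~~~~~~~
ValueError: matmul: Input operand 1 has a mismatch in its core dimension 0, with gufunc signature (n?,k),(k,m?)->(n?,m?) (size 3 is different from 4)
```

```bash
sed -i "s/R=np.array(m\['rotation'\])/R=q2m(m['rotation'])/; 2a from scipy.spatial.transform import Rotation as Ro\ndef q2m(q): return Ro.from_quat(np.roll(q,-1)).as_matrix()" h.py
python3 - <<'E'
from h import *
capture('scene');capture('top')
Z=dict(pack_mid=74,spare_mid=61,left_seat=44,right_seat=44,left_tab=42.6,right_tab=42.6,light_seat=56,light_mouth=64,light_stop=71,charger=0,light=0,phone=0,remote_a=10)
for n,z in Z.items():
  for c in('scene','top'):
    print(n,c,[(round(r['score'],2),np.round(r['xy']).tolist(),np.round(ray(c,r['xy'],z)[:2]).tolist()) for r in spot_point(c,n)[:3]])
print(sense())
E
```

```text
pack_mid scene [(0.92, [308.0, 156.0], [576.0, 267.0]), (0.85, [298.0, 122.0], [476.0, 370.0])]
pack_mid top [(0.82, [136.0, 211.0], [458.0, 408.0]), (0.76, [180.0, 175.0], [569.0, 278.0]), (0.6, [136.0, 172.0], [576.0, 413.0])]
spare_mid scene [(0.58, [288.0, 176.0], [568.0, 178.0]), (0.54, [221.0, 210.0], [488.0, -31.0])]
spare_mid top [(0.83, [214.0, 175.0], [572.0, 176.0])]
left_seat scene [(0.72, [305.0, 159.0], [564.0, 277.0])]
left_seat top [(0.61, [187.0, 177.0], [569.0, 261.0])]
right_seat scene [(0.69, [287.0, 177.0], [559.0, 184.0]), (0.54, [305.0, 158.0], [562.0, 280.0])]
right_seat top [(0.8, [216.0, 179.0], [563.0, 172.0]), (0.67, [343.0, 189.0], [536.0, -231.0]), (0.36, [190.0, 253.0], [331.0, 248.0])]
left_tab scene [(0.61, [288.0, 147.0], [494.0, 288.0])]
left_tab top [(0.52, [181.0, 202.0], [491.0, 278.0])]
right_tab scene [(0.5, [265.0, 166.0], [485.0, 179.0]), (0.35, [183.0, 286.0], [547.0, -244.0])]
right_tab top [(0.53, [214.0, 202.0], [492.0, 177.0])]
light_seat scene [(0.61, [176.0, 274.0], [520.0, -235.0])]
light_seat top [(0.64, [345.0, 190.0], [530.0, -234.
[... 996 characters left out ...]
, 'joints': array([-1.38741506e+00,  3.12898450e-01,  1.49770474e+00,  1.05560220e-05,
        1.33097769e+00, -2.23374368e-01]), 'dq': array([-4.14975261e-05,  2.09670055e-04, -1.72560537e-03,  3.59435394e-04,
        1.58404495e-03,  5.87602977e-04]), 'tau': array([-6.06363369e-05, -4.12161326e+01, -2.59899330e+01, -2.05366928e-04,
        5.57024177e-04,  3.84654825e-06]), 'eef_pos': array([ 207.71201589, -482.1733405 ,  248.29318222]), 'ee_rot': array([5.98677719e-06, 9.79390172e-01, 2.01977450e-01, 5.00826172e-06]), 'force': array([-0.83724785, -0.22790043,  0.4268347 ]), 'wrist_torque': array([ 0.07242743, -0.03617265, -0.03266039]), 'grip_force': 0.0, 'grip_width': 1.0032496091218706}
```

View pics/a_s.png

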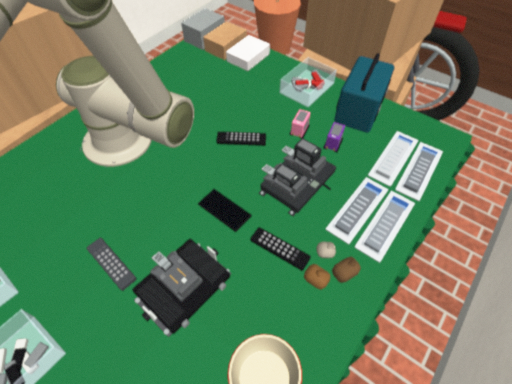

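View pics/a_t.png

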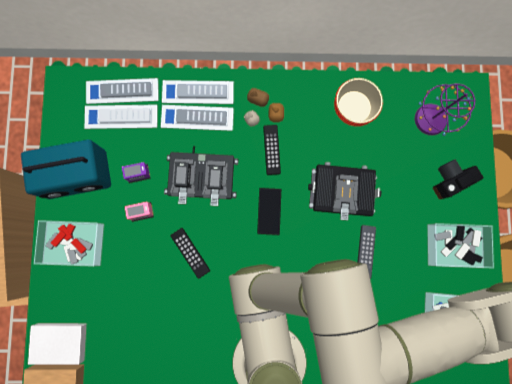

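Candidates for the tall pack (top / scene view):
- Charger left bay, grey: (180,175) / (308,156).
- Charger right bay: (214,175) / (288,176).
- Pink look-alike: (136,211) / (298,122).
- Purple look-alike: (136,172) / (335,135).

I choose the tall grey one in the left bay and check it in a crop. The light's empty shoe is at (345,190) in the top view, with its tab on the robot side.

```bash
cat >> h.py <<'E'
def go(p,head):
    """print shift(cm)/turn in tool axes to reach TCP p (mm), tool down, tool x heading (rad)"""
    s=sense();R=q2m(s['ee_rot']);T=np.array([[np.cos(head),np.sin(head),0],[np.sin(head),-np.cos(head),0],[0,0,-1]])
    print('shift',np.round(R.T@(np.array(p)-s['eef_pos'])/10,2),'turn',np.round(Ro.from_matrix(R.T@T).as_rotvec(),3))
E
python3 - <<'E'
from h import *
a=cv2.imread('pics/a_s.png')[100:220,230:370];b=cv2.imread('pics/a_t.png')[140:220,110:250]
cv2.imwrite('pics/c.png',np.vstack([cv2.resize(a,(560,370),interpolation=2),cv2.resize(b,(560,230),interpolation=2)]))
go([490,222,260],-.08)
E
```

```text
shift [ 53.78 -53.5   -1.17] turn [ 0.    -0.     0.487]
```

View pics/c.png

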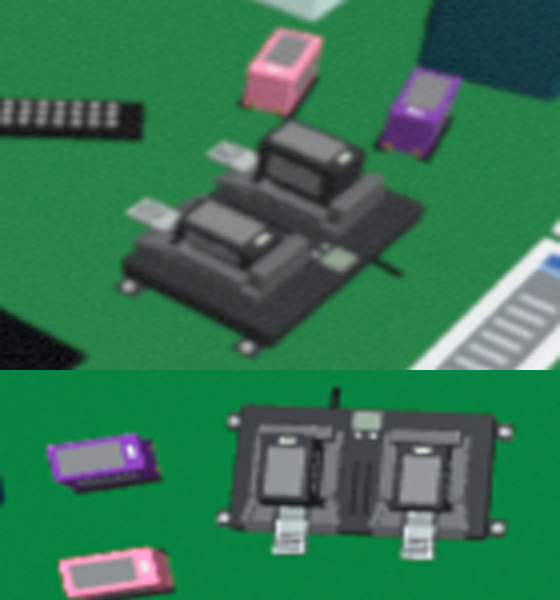

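The crop shows the tall grey pack in the left bay (upper at scene (308,156)) and the low pack in the right. The pink and purple ones stand loose on the table. First I get a wrist look over the light.

>>> step_arm --commands "1 4 -1.4 -0.6 0 0 0.1;1 8 -2.8 -1.2 0 0 0.2;1 12 -4.2 -1.8 0 0 0.3;1 16 -5.6 -2.4 0 0 0.4;1 20 -7 -3 0 0 0.52;1 24 -8.4 -3.6 0 0 0.52;1 28 -10 -4.2 0 0 0.52;1 32 -11.5 -5 0 0 0.52;1 33.8 -12.3 -5 0 0 0.52;1 33.8 -12.3 -5 0 0 0.52;1 33.8 -12.3 -5 0 0 0.52"

```text
time_s: 2.47
eef_pos: [470.2, -234.4, 298.2]
ee_rot: [0.0, 0.998, -0.055, -0.0]
force: [-0.1, 0.6, 0.4]
grip_width: 0.999
grip_force: 0.0
```

```bash
cat >> h.py <<'E'
def spots(cam,Z):
  o={}
  for n,z in Z.items():
    r=[(round(r['score'],2),np.round(r['xy']).tolist(),np.round(ray(cam,r['xy'],z)[:2],1).tolist()) for r in spot_point(cam,n)[:3]]
    print(n,r)
E
python3 - <<'E'
from h import *
s=sense();print(s['eef_pos'],s['ee_rot'])
save('wrist','w1.png');m=camera_model('wrist');print(m)
spots('wrist',dict(light_seat=56,light_mouth=64,light_stop=71,light=0))
E
```

```text
[ 470.17591101 -234.37421535  298.23660548] [ 5.60251617e-05  9.98481309e-01 -5.50914651e-02 -4.42188918e-05]
{'mtx': array([[331.27709485,   0.        , 260.29226249],
       [  0.        , 331.27709485, 192.57679726],
       [  0.        ,   0.        ,   1.        ]]), 'eye': array([ 537.8392793 , -241.83354929,  425.62197494]), 'rotation': array([-0.09246811, -0.66003087,  0.73823642,  0.10399944])}
light_seat [(0.6, [260.0, 114.0], [520.2, -240.1])]
light_mouth [(0.63, [254.0, 137.0], [496.8, -230.9])]
light_stop [(0.87, [260.0, 74.0], [560.0, -245.4])]
light [(0.58, [258.0, 108.0], [524.6, -238.4])]
```

View pics/w1.png

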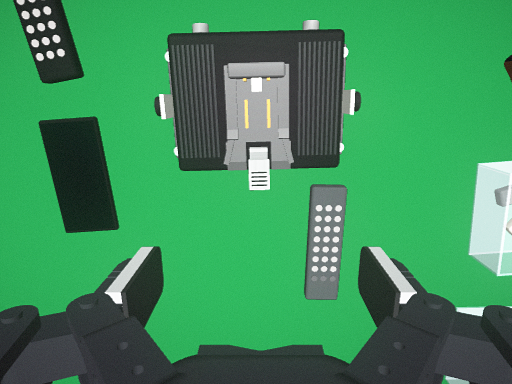

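Run:
```python
import cv2
a=cv2.imread('pics/w1.png')[50:200,160:355]
cv2.imwrite('pics/d.png',cv2.resize(a,(780,600),interpolation=cv2.INTER_CUBIC))
```

```text
(no output)
```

View pics/d.png

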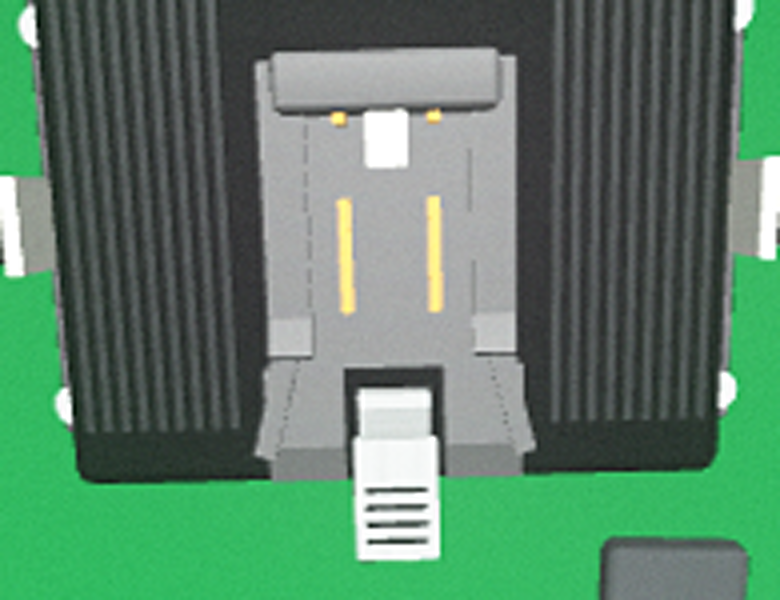

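Run:
```python
from h import *
def W(x,y,z): 
    return ray('wrist',(160+x/4,50+y/4),z)
pts=[]
for n,x,y,z,l in(('deckL',275,448,56,-52),('deckR',522,445,56,-52),('tab',398,559,54.6,-90),('lipL',312,355,65,-25),('lipR',474,353,65,-25),('block',387,103,82,36),('pl',386,168,68,24)):
    print(n,np.round(W(x,y,z),1),l)
a=W(275,448,56)-W(522,445,56);print('yaw edge',np.arctan2(-a[0],a[1]))
a=W(78,480,45)-W(715,468,45);print('yaw panel',np.arctan2(-a[0],a[1]))
a=W(345,312,56)-W(342,200,56);a2=W(434,312,56)-W(433,197,56);print('contacts',[np.arctan2(-v[1],-v[0]) for v in(a,a2)])
A=(W(275,448,56)+W(522,445,56))/2;B=W(398,559,54.6);C=(W(312,355,65)+W(474,353,65))/2;D=W(387,103,82)
for p,q in((B,A),(B,C),(B,D),(A,D),(C,D)):
    d=q-p;print(np.arctan2(d[1],d[0]),np.hypot(*d[:2]))
go([455,222,280],-.08)
```

```text
deckL [ 471.8 -199.3   56. ] -52
deckR [ 464.6 -268.8   56. ] -52
tab [ 435.  -230.1   54.6] -90
lipL [ 497.5 -213.9   65. ] -25
lipR [ 493.  -257.5   65. ] -25
block [ 558.1 -241.7   82. ] 36
pl [ 543.2 -239.5   68. ] 24
yaw edge -0.10225742500344921
yaw panel -0.09534877242065942
contacts [np.float64(-0.09921827080174642), np.float64(-0.0990823518564345)]
-0.11933773169721587 33.38993504774232
-0.09346553793322876 60.44863417295936
-0.09428422005736657 123.5952407738415
-0.0850128530021767 90.21966178346311
-0.09506792305193815 63.14664625047044
shift [ -6.63 -45.38   1.83] turn [-0.     0.    -0.035]
```

The wrist view shows the light's shoe: mouth at (258,138), end block at (257,76), tab end at (259,190). This puts the seat at about (520.5, -238.3) with yaw -0.097. Next I look at the charger.

>>> step_arm --commands "1 -0.6 -4 0.2 0 0 0;1 -1.2 -8 0.4 0 0 0;1 -1.8 -12 0.6 0 0 0;1 -2.4 -16 0.8 0 0 0;1 -3 -20 1 0 0 0;1 -3.6 -24 1.2 0 0 0;1 -4.2 -28 1.4 0 0 0;1 -4.8 -32 1.6 0 0 0;1 -5.4 -36 1.8 0 0 0;1 -6 -40 1.8 0 0 -0.03;1 -6.6 -44 1.8 0 0 -0.03;1 -6.6 -45.4 1.8 0 0 -0.03;1 -6.6 -45.4 1.8 0 0 -0.03;1 -6.6 -45.4 1.8 0 0 -0.03"

```text
time_s: 3.88
eef_pos: [455.2, 222.7, 280.1]
ee_rot: [0.0, 0.999, -0.041, -0.0]
force: [0.6, -0.3, 0.2]
grip_width: 0.995
grip_force: 0.0
```

Run:
```python
from h import *
s=sense();print(s['eef_pos'],s['ee_rot'])
save('wrist','w2.png')
spots('wrist',dict(pack_mid=74,spare_mid=61,left_tab=42.6,right_tab=42.6,left_seat=44,right_seat=44))
a=cv2.imread('pics/w2.png')[20:215,145:405]
cv2.imwrite('pics/e.png',cv2.resize(a,(780,585),interpolation=cv2.INTER_CUBIC))
```

```text
[455.23110618 222.71357092 280.11769957] [ 1.80316395e-04  9.99140747e-01 -4.14453028e-02 -1.46373317e-04]
pack_mid [(0.9, [198.0, 55.0], [567.4, 272.7]), (0.7, [253.0, 59.0], [559.5, 221.4]), (0.64, [96.0, 172.0], [464.6, 392.4])]
spare_mid [(0.81, [304.0, 49.0], [565.6, 170.8])]
left_tab [(0.82, [207.0, 129.0], [496.3, 278.0])]
right_tab [(0.66, [302.0, 122.0], [494.7, 175.2])]
left_seat []
right_seat []
```

View pics/e.png

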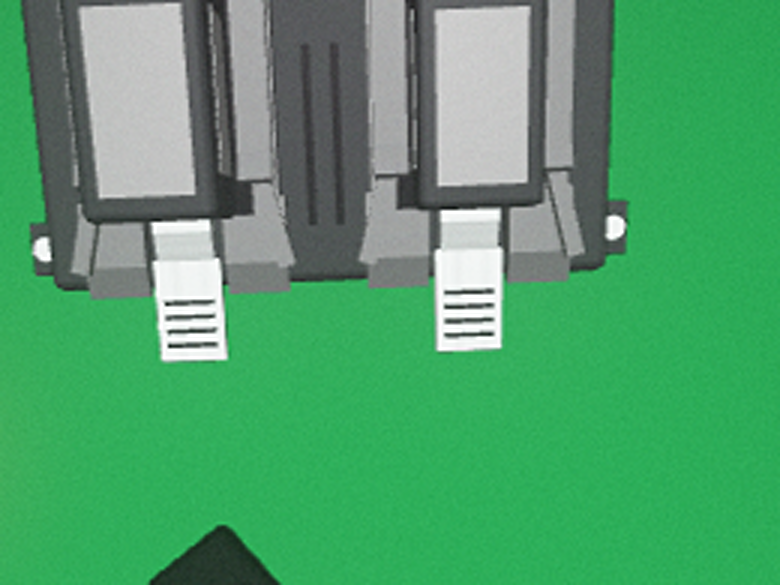

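Run:
```python
from h import *
def W(x,y,z): return ray('wrist',(145+x/3,20+y/3),z)
tl=W(194,359,42.6);tr=W(468,349,42.6);d=tl-tr
print(tl,tr,np.hypot(*d[:2]),np.arctan2(-d[0],d[1]))
d=W(58,290,35)-W(605,267,35);print('case',np.arctan2(-d[0],d[1]),np.hypot(*d[:2]))
dl=(W(92,268,44),W(290,265,44));dr=(W(365,258,44),W(570,252,44));print(dl,dr)
print('packtop trailing',W(84,218,104),W(217,216,104))
print('tab sides', W(160,359,42.6),W(227,358,42.6))
```

```text
[484.60400517 277.15286719  42.6       ] [479.81083198 177.1211292   42.6       ] 100.1465082469938 -0.047879902633799584
case -0.04328502015730607 199.97718816829635
(array([519.74797302, 309.00606997,  44.        ]), array([514.85867124, 238.76649669,  44.        ])) (array([515.01733711, 212.03727575,  44.        ]), array([510.96647441, 139.60254554,  44.        ]))
packtop trailing [534.70477829 294.11424054 104.        ] [531.9839811  255.21993649 104.        ]
tab sides [485.64880599 289.5460841   42.6       ] [483.95137563 265.08232862  42.6       ]
```

The charger's yaw is about -0.048 and the left seat about (569.5, 272.5). I'll press the left tab with shut fingers at 78 mm before the seat.

Run:
```python
from h import *
go([491.6,276.2,72],-.048)
```

```text
shift [ 3.15 -5.67 20.84] turn [ 0.    -0.    -0.037]
```

>>> step_arm --commands "0 1.6 -3 0 0 0 -0.037;0 3.15 -5.67 0 0 0 -0.037;0 3.15 -5.67 4 0 0 -0.037;0 3.15 -5.67 8 0 0 -0.037;0 3.15 -5.67 12 0 0 -0.037;0 3.15 -5.67 16 0 0 -0.037;0 3.15 -5.67 19 0 0 -0.037;0 3.15 -5.67 20.8 0 0 -0.037;0 3.15 -5.67 20.8 0 0 -0.037;0 3.15 -5.67 20.8 0 0 -0.037;0 3.15 -5.67 20.8 0 0 -0.037"

```text
time_s: 5.15
eef_pos: [492.2, 277.1, 73.9]
ee_rot: [-0.0, 1.0, -0.023, 0.001]
force: [-0.3, 0.0, 0.2]
grip_width: 0.001
grip_force: 0.0
```

Run:
```python
from h import *
go([491.6,276.2,72],-.048)
a=save('wrist','w3.png');b=save('scene','s3.png')[90:240,220:370]
cv2.imwrite('pics/f.png',np.hstack([a,cv2.resize(b,(384,384),interpolation=2)])[:,110:,::-1])
```

```text
shift [-0.06  0.09  0.19] turn [-0.001 -0.002  0.002]
```

View pics/f.png

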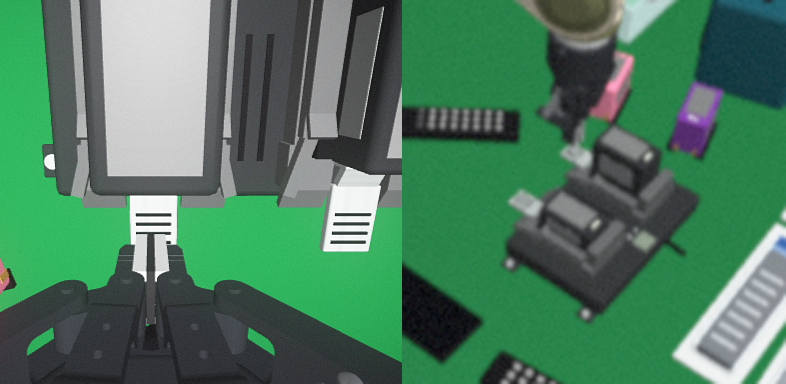

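>>> step_arm --commands "0 0 0 0.6 0 0 0;0 0 0 1 0 0 0;0 0 0 1.3 0 0 0;0 0 0 1.4 0 0 0;0 0 0 1.4 0 0 0;0 0 0 1.4 0 0 0"

```text
time_s: 5.75
eef_pos: [491.3, 277.0, 58.3]
ee_rot: [0.0, 1.0, -0.023, -0.0]
force: [-0.6, -0.8, 0.6]
grip_width: 0.002
grip_force: 0.3
```

>>> step_arm --commands "0 0 0 0.1 0 0 0;0 0 0 0.15 0 0 0;0 0 0 0.2 0 0 0;0 0 0 0.2 0 0 0"

```text
time_s: 6.08
eef_pos: [491.4, 277.0, 56.3]
ee_rot: [-0.0, 1.0, -0.023, 0.0]
force: [0.2, 0.1, 2.6]
grip_width: 0.002
grip_force: 1.3
```

>>> step_arm --commands "0 0 0 0.1 0 0 0;0 0 0 0.2 0 0 0;0 0 0 0.25 0 0 0;0 0 0 0.25 0 0 0"

```text
time_s: 6.42
eef_pos: [491.4, 277.0, 53.8]
ee_rot: [-0.0, 1.0, -0.023, 0.0]
force: [0.8, -0.6, 3.7]
grip_width: -0.0
grip_force: 1.8
```

>>> step_arm --commands "0 0 0 0.05 0 0 0;0 0 0 0.1 0 0 0;0 0 0 0.15 0 0 0;0 0 0 0.15 0 0 0;0 0 0 0.15 0 0 0"

```text
time_s: 6.83
eef_pos: [491.4, 277.1, 53.1]
ee_rot: [-0.0, 1.0, -0.023, 0.0]
force: [-3.3, -1.7, 9.8]
grip_width: -0.0
grip_force: 5.1
```

Run:
```python
from h import *
save('wrist','w4.png')
spots('wrist',dict(pack_mid=74))
d=cv2.absdiff(cv2.imread('pics/w3.png'),cv2.imread('pics/w4.png')).sum(2);print((d>60).sum())
print(sense()['force'],sense()['eef_pos'])
spots('scene',dict())
capture('scene');spots('scene',dict(pack_mid=74))
```

```text
pack_mid [(0.74, [263.0, 121.0], [553.1, 274.7])]
67912
[-2.30973845 -0.42129484 10.20915932] [491.44350019 277.05637519  53.06792845]
pack_mid [(0.85, [332.0, 136.0], [591.8, 382.0]), (0.67, [304.0, 150.0], [556.7, 279.3]), (0.52, [299.0, 124.0], [479.0, 366.5])]
```

>>> step_arm --commands "0 -0.1 0 -0.6 0 0 0;0 -0.2 0 -2 0 0 0;0 -0.2 0 -5 0 0 0;0 -0.2 0 -9 0 0 0;1 -0.2 0 -12 0 0 0;1 -0.2 0 -12 0 0 0;1 -0.2 0 -12 0 0 0;1 -0.2 0 -12 0 0 0"

```text
time_s: 7.7
eef_pos: [488.7, 276.9, 171.2]
ee_rot: [0.0, 1.0, -0.023, -0.001]
force: [-0.8, -0.0, -0.1]
grip_width: 0.559
grip_force: 0.0
```

Run:
```python
from h import *
print(sense()['eef_pos'])
save('wrist','w5.png')
spots('wrist',dict(pack_mid=74,spare_mid=61,left_tab=42.6,right_tab=42.6))
capture('top');spots('top',dict(pack_mid=74,spare_mid=61))
a=cv2.imread('pics/w5.png');cv2.imwrite('pics/g.png',cv2.resize(a,(768,576),interpolation=2))
```

```text
[488.69139809 276.87542872 171.15126535]
pack_mid [(0.89, [57.0, 71.0], [579.3, 403.7]), (0.84, [259.0, 105.0], [552.4, 275.9]), (0.55, [106.0, 227.0], [472.5, 391.2])]
spare_mid [(0.66, [413.0, 81.0], [563.1, 171.0]), (0.34, [264.0, 105.0], [552.2, 272.7])]
left_tab []
right_tab [(0.69, [385.0, 172.0], [497.0, 179.1]), (0.53, [295.0, 322.0], [360.8, 252.7])]
pack_mid [(0.72, [137.0, 176.0], [567.0, 410.3]), (0.7, [136.0, 211.0], [457.5, 408.5]), (0.51, [181.0, 178.0], [561.1, 276.9])]
spare_mid [(0.73, [214.0, 175.0], [572.7, 177.1])]
```

View pics/g.png

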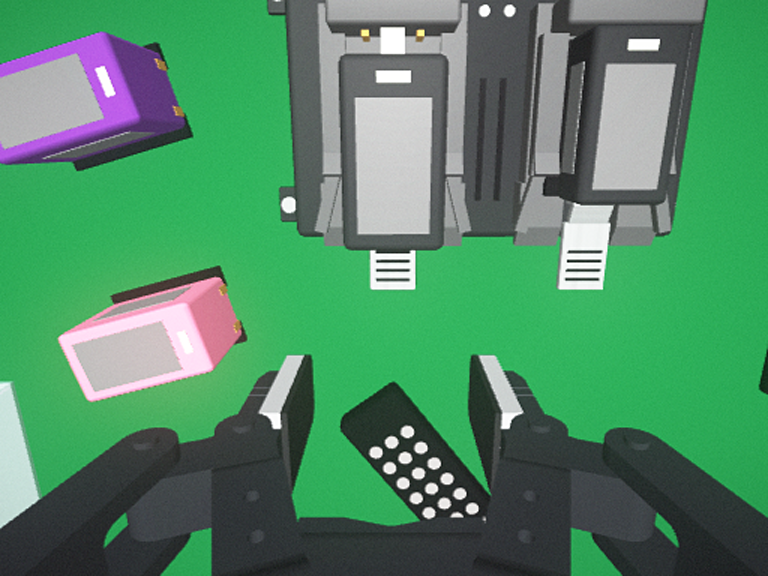

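The pack has sprung out: its top spans (341–447, 55–248) in this enlarged view, and the plunger shows behind it. The low pack is still seated.

Run:
```python
from h import *
P=[ray('wrist',(x/1.5,y/1.5),104) for x,y in((341,56),(447,56),(344,248),(443,248))]
print(np.round(P,1));c=np.mean(P,0);print(c)
go([c[0],c[1],150],-.048)
```

```text
[[590.1 291.7 104. ]
 [588.3 253.5 104. ]
 [519.8 295.6 104. ]
 [518.  256.1 104. ]]
[554.06693164 274.21638179 104.        ]
shift [ 6.5  -0.02  2.19] turn [0.    0.001 0.002]
```

>>> step_arm --commands "1 3.3 0 0 0 0 0;1 6.5 0 0 0 0 0;1 6.5 0 1 0 0 0;1 6.5 0 4 0 0 0;1 6.5 0 7 0 0 0;1 6.5 0 9 0 0 0;1 6.5 0 9.9 0 0 0;1 6.5 0 9.9 0 0 0;1 6.5 0 9.9 0 0 0" --newtons 40

```text
time_s: 8.85
eef_pos: [554.5, 274.2, 74.1]
ee_rot: [-0.0, 1.0, -0.023, 0.0]
force: [1.0, 0.1, 0.4]
grip_width: 0.996
grip_force: 0.0
```

>>> step_arm --commands "0.4 0 0 0 0 0 0;0.4 0 0 0 0 0 0;0.4 0 0 0 0 0 0;0.4 0 0 0 0 0 0;0.4 0 0 0 0 0 0;0.4 0 0 0 0 0 0;0.4 0 0 0 0 0 0;0.4 0 0 0 0 0 0" --newtons 40

```text
time_s: 9.52
eef_pos: [554.6, 274.1, 74.2]
ee_rot: [-0.0, 1.0, -0.023, 0.001]
force: [-2.4, -1.6, 5.9]
grip_width: 0.464
grip_force: 41.1
```

>>> step_arm --commands "0.4 -0.3 0 0 0 0 0;0.4 -0.8 0 0 0 0 0;0.4 -1.3 0 0 0 0 0;0.4 -1.8 0 0 0 0 0;0.4 -1.8 0 0 0 0 0" --newtons 60

```text
time_s: 9.93
eef_pos: [536.1, 274.9, 74.3]
ee_rot: [-0.0, 1.0, -0.023, 0.001]
force: [-2.6, -2.4, 7.6]
grip_width: 0.463
grip_force: 60.9
```

>>> step_arm --commands "0.4 -0.8 0 0 0 0 0;0.4 -1.6 0 0 0 0 0;0.4 -2.4 0 0 0 0 0;0.4 -3.2 0 0 0 0 0;0.4 -4 0 0 0 0 0;0.4 -4.8 0 0 0 0 0;0.4 -5.2 0 0 0 0 0;0.4 -5.2 0 -0.5 0 0 0;0.4 -5.2 0 -2 0 0 0;0.4 -5.2 0 -5 0 0 0;0.4 -5.2 0 -8 0 0 0;0.4 -5.5 0 -10 0 0 0;0.4 -5.5 0 -10 0 0 0;0.4 -5.5 0 -10 0 0 0"

```text
time_s: 11.1
eef_pos: [481.0, 277.4, 172.9]
ee_rot: [0.0, 1.0, -0.023, -0.0]
force: [0.1, 0.5, -4.0]
grip_width: 0.463
grip_force: 61.6
```

Run:
```python
from h import *
c,s_=np.cos(-.097),np.sin(-.097)
p=np.array([520.5,-238.3])-85*np.array([c,s_])
go([p[0],p[1],160],-.097)
print(sense()['eef_pos'],sense()['force'])
save('wrist','w6.png')
```

```text
shift [-2.16 50.9   1.29] turn [0.    0.    0.051]
[480.96738046 277.38699809 172.88824426] [ 0.14108359  0.51162715 -4.01036252]
```

View pics/w6.png

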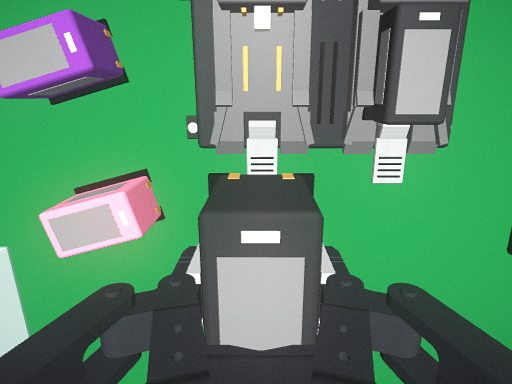

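Run:
```python
from h import *
s=sense();R=q2m(s['ee_rot'])
for u,v,z in((209,175,147),(315,175,147),(204,212,202.7),(321,212,202.7)):
    print(np.round(R.T@(ray('wrist',(u,v),z)-s['eef_pos']),1))
```

```text
[ 33.8 -25.5  24.6]
[33.8 24.3 24.7]
[ 34.9 -18.7 -31.1]
[ 34.9  17.3 -31.1]
```

>>> step_arm --commands "0.4 -0.2 4 0 0 0 0.01;0.4 -0.4 8 0 0 0 0.02;0.4 -0.6 12 0 0 0 0.03;0.4 -0.8 16 0 0 0 0.04;0.4 -1 20 0 0 0 0.05;0.4 -1.2 24 0 0 0 0.05;0.4 -1.4 28 0 0 0 0.05;0.4 -1.6 32 0 0 0 0.05;0.4 -1.8 36 0 0 0 0.05;0.4 -2 40 0 0 0 0.05;0.4 -2.1 44 0.5 0 0 0.05;0.4 -2.16 48 1 0 0 0.05;0.4 -2.16 50.9 1.3 0 0 0.05;0.4 -2.16 50.9 1.3 0 0 0.05;0.4 -2.16 50.9 1.3 0 0 0.05;0.4 -2.16 50.9 1.3 0 0 0.05"

```text
time_s: 12.48
eef_pos: [435.6, -229.2, 158.8]
ee_rot: [-0.001, 0.999, -0.048, -0.001]
force: [-0.1, -0.4, -3.9]
grip_width: 0.46
grip_force: 62.6
```

Run:
```python
from h import *
s=sense();print(s['eef_pos'],s['force'])
c,s_=np.cos(-.097),np.sin(-.097)
p=np.array([520.5,-238.3])-63*np.array([c,s_])
go([p[0],p[1],90],-.097)
save('wrist','w7.png');save('wrist','w7.png')
a=cv2.imread('pics/w7.png')[0:250,140:380];cv2.imwrite('pics/i.png',cv2.resize(a,(576,600),interpolation=2))
```

```text
[ 435.61530233 -229.21275672  158.83607351] [-0.05631799 -0.37418076 -3.93283889]
shift [2.25 0.1  6.88] turn [-0.002  0.003  0.001]
```

View pics/i.png

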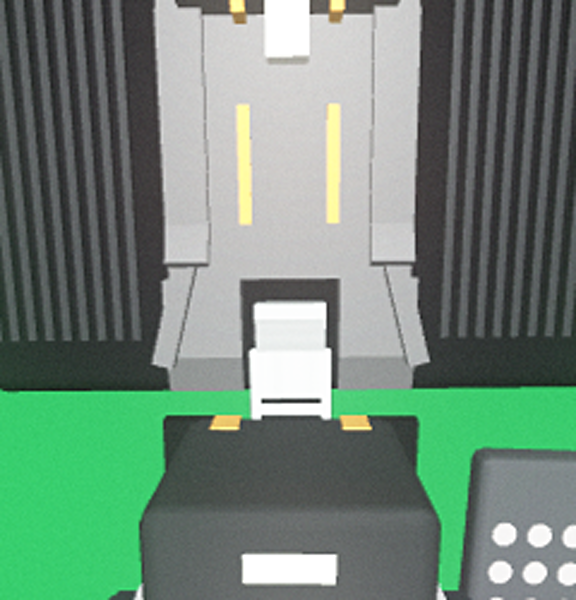

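Run:
```python
from h import *
s=sense();R=q2m(s['ee_rot'])
for u,v,z in((209,262,65),(370,262,65),(172,360,56),(410,360,56),(287,57,68)):
    print(np.round(R.T@(ray('wrist',(140+u/2.4,v/2.4),z)-s['eef_pos']),1))
```

```text
[ 61.5 -23.   94.6]
[61.6 20.6 94.5]
[ 33.5 -35.5 103.6]
[ 33.6  33.9 103.5]
[111.4  -1.9  91.5]
```

>>> step_arm --commands "0.4 2.2 0 0 0 0 0;0.4 2.2 0 3 0 0 0;0.4 2.2 0 5.5 0 0 0;0.4 2.2 0 6.6 0 0 0;0.4 2.2 0 7 0 0 0;0.4 2.2 0 7 0 0 0;0.4 2.2 0 7 0 0 0;0.4 2.2 0 7 0 0 0"

```text
time_s: 13.25
eef_pos: [458.6, -232.3, 91.4]
ee_rot: [0.001, 0.999, -0.048, 0.001]
force: [-0.2, -0.5, -3.5]
grip_width: 0.46
grip_force: 62.5
```

>>> step_arm --commands "0.4 0 -0.04 0.1 0 0 0;0.4 0 -0.04 0.2 0 0 0;0.4 0 -0.04 0.3 0 0 0;0.4 0 -0.04 0.35 0 0 0;0.4 0 -0.04 0.35 0 0 0;0.4 0 -0.04 0.35 0 0 0"

```text
time_s: 13.75
eef_pos: [458.1, -231.8, 86.8]
ee_rot: [0.0, 0.999, -0.048, 0.0]
force: [0.2, 0.1, -4.2]
grip_width: 0.464
grip_force: 62.6
```

>>> step_arm --commands "0.4 0 0 0.05 0 0 0;0.4 0 0 0.1 0 0 0;0.4 0 0 0.1 0 0 0"

```text
time_s: 14.0
eef_pos: [458.4, -231.9, 86.2]
ee_rot: [0.0, 0.999, -0.048, 0.0]
force: [-0.7, 0.6, 0.0]
grip_width: 0.457
grip_force: 63.4
```

>>> step_arm --commands "0.4 0.3 0 -0.03 0 0 0;0.4 0.6 0 -0.03 0 0 0;0.4 0.9 0 -0.03 0 0 0;0.4 1.2 0 -0.03 0 0 0;0.4 1.5 0 -0.03 0 0 0;0.4 1.5 0 -0.03 0 0 0"

```text
time_s: 14.5
eef_pos: [473.8, -233.2, 86.2]
ee_rot: [0.0, 0.999, -0.048, 0.0]
force: [1.5, 1.3, 1.2]
grip_width: 0.462
grip_force: 63.5
```

>>> step_arm --commands "0.4 0.4 0 -0.02 0 0 0;0.4 0.8 0 -0.02 0 0 0;0.4 1.2 0 -0.02 0 0 0;0.4 1.6 0 -0.02 0 0 0;0.4 2 0 -0.02 0 0 0;0.4 2.4 0 -0.02 0 0 0;0.4 2.7 0 -0.02 0 0 0;0.4 2.7 0 -0.02 0 0 0"

```text
time_s: 15.17
eef_pos: [500.7, -235.6, 86.2]
ee_rot: [-0.0, 0.999, -0.048, 0.0]
force: [3.0, 3.5, 0.1]
grip_width: 0.461
grip_force: 63.5
```

>>> step_arm --commands "0.4 0.3 -0.03 0 0 0 0;0.4 0.6 -0.03 0 0 0 0;0.4 0.9 -0.03 0 0 0 0;0.4 1.1 -0.03 0 0 0 0;0.4 1.3 -0.03 0 0 0 0;0.4 1.3 -0.03 0 0 0 0"

```text
time_s: 15.67
eef_pos: [512.4, -236.6, 86.3]
ee_rot: [-0.0, 0.999, -0.048, -0.001]
force: [-5.1, 5.0, 6.7]
grip_width: 0.463
grip_force: 64.1
```

>>> step_arm --commands "0.4 0.1 -0.04 0 0 0 0;0.4 0.2 -0.04 0 0 0 0;0.4 0.3 -0.04 0 0 0 0;0.4 0.4 -0.04 0 0 0 0;0.4 0.4 -0.04 0 0 0 0"

```text
time_s: 16.08
eef_pos: [516.2, -236.9, 86.4]
ee_rot: [-0.0, 0.999, -0.048, -0.001]
force: [-8.1, 3.1, 6.8]
grip_width: 0.463
grip_force: 64.0
```

>>> step_arm --commands "0.4 0.1 -0.02 0 0 0 0;0.4 0.2 -0.02 0 0 0 0;0.4 0.3 -0.02 0 0 0 0;0.4 0.4 -0.02 0 0 0 0;0.4 0.4 -0.02 0 0 0 0"

```text
time_s: 16.5
eef_pos: [520.0, -237.2, 86.3]
ee_rot: [-0.0, 0.999, -0.048, -0.001]
force: [-8.3, 1.7, 6.5]
grip_width: 0.459
grip_force: 64.0
```

>>> step_arm --commands "0.4 0.05 0 0 0 0 0;0.4 0.1 0 0 0 0 0;0.4 0.15 0 0 0 0 0;0.4 0.2 0 0 0 0 0;0.4 0.2 0 0 0 0 0"

```text
time_s: 16.92
eef_pos: [521.9, -237.4, 86.4]
ee_rot: [-0.0, 0.999, -0.048, -0.002]
force: [-9.3, 2.6, 8.2]
grip_width: 0.464
grip_force: 64.0
```

>>> step_arm --commands "0.4 0.05 0 0 0 0 0;0.4 0.1 0 0 0 0 0;0.4 0.1 0 0 0 0 0"

```text
time_s: 17.17
eef_pos: [522.9, -237.4, 86.3]
ee_rot: [-0.0, 0.999, -0.048, -0.002]
force: [-9.2, 2.6, 6.9]
grip_width: 0.462
grip_force: 64.0
```

>>> step_arm --commands "0.4 0.05 0 0 0 0 0;0.4 0.1 0 0 0 0 0;0.4 0.1 0 0 0 0 0"

```text
time_s: 17.42
eef_pos: [523.1, -237.5, 86.3]
ee_rot: [-0.0, 0.999, -0.048, -0.003]
force: [-15.5, 2.8, 9.8]
grip_width: 0.463
grip_force: 64.6
```

The force jumped to 15 N with no further travel, so the pack is at the stop. I'll pull back gently to test the latch.

>>> step_arm --commands "0.4 -0.05 0 0 0 0 0;0.4 -0.1 0 0 0 0 0;0.4 -0.2 0 0 0 0 0;0.4 -0.25 0 0 0 0 0;0.4 -0.25 0 0 0 0 0"

```text
time_s: 17.83
eef_pos: [522.3, -237.4, 86.3]
ee_rot: [0.0, 0.999, -0.048, -0.0]
force: [-4.4, 1.6, 3.4]
grip_width: 0.459
grip_force: 63.5
```

>>> step_arm --commands "0.4 -0.05 0 0 0 0 0;0.4 -0.1 0 0 0 0 0;0.4 -0.1 0 0 0 0 0"

```text
time_s: 18.08
eef_pos: [522.1, -237.3, 86.3]
ee_rot: [0.001, 0.999, -0.048, 0.001]
force: [4.7, 0.0, -2.2]
grip_width: 0.459
grip_force: 62.9
```

The pull is resisted with 0.8 mm of play, so it's latched. I release and retreat.

>>> step_arm --commands "0.4 0.12 0 0 0 0 0;0.4 0.12 0 0 0 0 0;1 0.12 0 0 0 0 0;1 0.12 0 0 0 0 0;1 0.12 0 0 0 0 0;1 0.12 0 0 0 0 0;1 0.12 0 0 0 0 0;1 0.12 0 0 0 0 0;1 0.12 0 0 0 0 0;1 0.12 0 -1 0 0 0;1 0.12 0 -4 0 0 0;1 0.12 0 -8 0 0 0;1 -2 0 -12 0 0 0;1 -6 0 -16 0 0 0;1 -8 0 -18 0 0 0;1 -8 0 -18 0 0 0;1 -8 0 -18 0 0 0"

```text
time_s: 19.5
eef_pos: [441.4, -229.5, 269.1]
ee_rot: [0.002, 0.999, -0.049, 0.002]
force: [-0.4, 0.1, -0.1]
grip_width: 1.003
grip_force: 0.0
```

Run:
```python
from h import *
s=sense();print(s['eef_pos'],s['force'])
save('wrist','w8.png')
spots('wrist',dict(pack_mid=86,light_seat=56))
capture('top');spots('top',dict(spare_mid=61,pack_mid=86))
cv2.imwrite('pics/j.png',cv2.imread('pics/w8.png'))
```

```text
[ 441.37481194 -229.545736    269.11999166] [-0.35372109  0.14086195 -0.07439079]
pack_mid [(0.79, [259.0, 83.0], [523.0, -234.3])]
light_seat []
spare_mid [(0.65, [219.0, 173.0], [580.5, 159.8]), (0.25, [190.0, 254.0], [330.6, 245.1])]
pack_mid [(0.93, [347.0, 191.0], [522.8, -232.9]), (0.75, [138.0, 211.0], [457.2, 400.8]), (0.6, [135.0, 175.0], [565.3, 412.5])]
```

View pics/j.png

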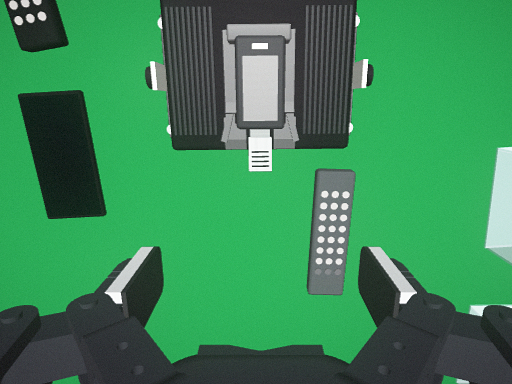

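The pack sits home against the end block at (260,80), with the gripper clear.

```bash
python3 -c "
from h import *
print(finish_job())"
```

```text
the job is handed in; nothing more can be done
None
```

The tall pack was released from the charger and slid onto the light's shoe, where a gentle pull after the stop was resisted within the expected play. The gripper let go, the low pack was left in the charger and the job was handed in after about 20 s; the verdict was not shown.

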